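Find the tired core-holding spring

ROBOT

A 7-joint arm with a two-finger parallel gripper is mounted at the origin on the work surface; the furniture and walls round the work are solid. World frame = base frame: x ahead of the robot, y to its left, z up, the work surface at z = 0. Lengths are in mm, angles in rad, forces in N, time in s.
With the tool pointing down it reaches from about 400 to 875 mm from the base axis. Payload 4.4 kg.
Tool frame: the origin (TCP) lies midway between the tips of the shut fingers; the grasp point (between the pads) lies 19 mm behind it; z points along the fingers, y is the line along which they close (so a half turn about z gives the same grasp; the last joint's range is limited). The gripper opens to 85 mm and grips with 20 to 120 N. Pads are 22 mm wide; open, the fingers measure 114 mm over their backs; the gripper's body (76 mm by 85 mm) begins 54 mm behind the grasp point. The pads swing forward as they close: fully open they stand 13 mm farther back than shut.
Start: joints at [-1.216, 0.628, 0.038, 1.517, -0.027, 0.996, -0.02], TCP at [265.498, 593.32, 231.313] pointing down, gripper open.
Joint ranges: [-3.06, 3.06], [-0.37, 2.12], [-1.25, 1.32], [0.18, 2.47], [-1.1, 4.24], [0.23, 1.98], [-2.94, 2.94]. Speed limits (rad/s): [2.57, 2.57, 3.14, 3.14, 3.14, 3.14, 3.14].

INTERFACE

Orientations are given as [roll, pitch, yaw] about the fixed x, y, z axes, in that order (R = Rz(yaw) Ry(pitch) Rx(roll)).
In Python, from cell import ctrl gives the robot as it stands.
- The arm moves only by the shell command python3 -m handwheel 'ROWS'. ROWS is JSON, a list of rows, each a list of 3 entries, a list of its own where there are three numbers: the turn, a rotation vector about the tool's x, y, z in degrees, then the shift along the tool's x, y, z in m, then the closure, from 0 (fully open) to 1 (shut). A call has 1 to 5 rows; each row shifts and turns the commanded pose from where the row before left it, along the tool's axes as they then stand; what a row does not reach is not made up. A row lasts 1/12 s, in which the tool goes at most 41.7 mm and 7.16 degrees, less where a joint would pass 70% of its speed; a pose out of reach is approached as far as the arm can. A call is refused whole if a number of a shift passes 0.0417 or a number of a turn 7.16, either way. A call with a gripper value outside its range is refused whole. The fingers move at their own pace and stop on an object; the grip force is fixed at half the most. Time passes only in rows, so rows that do not move let the fingers close. It gives the time, the measured TCP pose, the force, the opening and the grip force at its end, in the units of the state.
- ctrl.read_state(): the state, without advancing time (a new reading comes with each control period).
- ctrl.get_image(name): name is "side" or "top" or "wrist"; returns a dict with "pixels" (480x640x3 uint8, red, green, blue), "fx", "fy", "cx", "cy" (pixels), "pose" (4x4, takes a point from camera to world coordinates); the wrist camera has in their place "T_tool_cam" (4x4, takes a point from camera to tool coordinates, whose origin is the TCP and whose axes are the flange's). Camera axes: x right, y up, looking along -z (the intrinsics and any distortion apply to the point x, -y, -z); pixel columns grow to the right and rows downward; lengths in mm; the calibration is good to about 2 mm. A picture is of the moment at which its call begins: read the wrist's pose just before it. There is no depth.
- ctrl.finish_job(): hands the job in; it is judged then, once.
The state is a dict: "clock": time; "qpos": joint angles; "qd": joint speeds; "tau": joint torques, N m; "eef_pos": TCP position; "tool_rot": TCP orientation; "force": force on the tool from outside, world axes, zero at the start; "torque": the same for the moment, N m; "width": finger opening in mm; "gripper_force": force on a finger pad.
Only numpy, scipy, OpenCV 4.12 (cv2) and the standard library are available. Lean on these libraries where they do the work, as an engineer would, in place of code of your own. Each camera call takes 0.05 s, during which the arm holds its last target. There are 200 camera calls.

TASK

The three leaf springs clamped in the green test stand look alike, but one has gone soft. With your fingertips press the black button on the tip of each spring in turn, left, middle, then right, gently all the way down to its stop (never with more than 22 N), feeling how stiff it is and letting it up again; then push the red reject tab of the soft spring, and only that one, fully out away from you, and leave everything else on the bench where it is.

Things in the scene. Friction and masses are not known exactly. Their poses are not given: they have to be found in the camera images.
- test_stand: green test stand fixed to the bench: base plate 225 mm (its x) by 285 mm (its y), with three look-alike bays along its y, 85 mm apart. Origin on the bench under the middle bay; x points away from the robot, y left, z up. In each bay a steel leaf spring, 62 mm above the bench, is clamped at its far end under a steel block (top 77 mm up, 20 to 58 mm along the stand's x); its free tip points to the robot.
- left_button (a point): top centre, at rest (71 mm above the bench), of the black round press button, 23 mm wide, on the tip of the left bay's leaf spring, 85 mm from where the leaf bends. The point does not follow the spring. Pressed straight down, the button meets a hidden stop 7 to 13 mm down, set differently in each bay; there the force climbs steeply, by some 5 to 15 N per mm.
- middle_button (a point): top centre, at rest (71 mm above the bench), of the black round press button, 23 mm wide, on the tip of the middle bay's leaf spring, 85 mm from where the leaf bends. The point does not follow the spring. Pressed straight down, the button meets a hidden stop 7 to 13 mm down, set differently in each bay; there the force climbs steeply, by some 5 to 15 N per mm.
- right_button (a point): top centre, at rest (71 mm above the bench), of the black round press button, 23 mm wide, on the tip of the right bay's leaf spring, 85 mm from where the leaf bends. The point does not follow the spring. Pressed straight down, the button meets a hidden stop 7 to 13 mm down, set differently in each bay; there the force climbs steeply, by some 5 to 15 N per mm.
- left_tab (a point): centre, before it is moved, of the upright grip of the left bay's red reject tab: 20 mm along the stand's x, 14 mm along its y, 33 mm tall (top 62 mm above the bench), 16 mm clear behind the clamp block. It slides 25 mm along the stand's +x (away from the robot), with about 1.5 N of friction, and stays where it is left. The point does not follow the tab.
- middle_tab (a point): centre, before it is moved, of the upright grip of the middle bay's red reject tab: 20 mm along the stand's x, 14 mm along its y, 33 mm tall (top 62 mm above the bench), 16 mm clear behind the clamp block. It slides 25 mm along the stand's +x (away from the robot), with about 1.5 N of friction, and stays where it is left. The point does not follow the tab.
- right_tab (a point): centre, before it is moved, of the upright grip of the right bay's red reject tab: 20 mm along the stand's x, 14 mm along its y, 33 mm tall (top 62 mm above the bench), 16 mm clear behind the clamp block. It slides 25 mm along the stand's +x (away from the robot), with about 1.5 N of friction, and stays where it is left. The point does not follow the tab.
- spring_p (a joint): bend of leaf spring p in rad: 0 at rest, 0.0118 per mm that its button is pressed. Which bay holds spring p changes each time and is not told; nor is it told which is soft. At the button a sound spring takes about 0.6 to 0.7 N per mm, the soft one about 0.2 N per mm (each after a first 0.4 N). More than 22 N would bend any of them.
- spring_q (a joint): bend of leaf spring q in rad: 0 at rest, 0.0118 per mm that its button is pressed. Which bay holds spring q changes each time and is not told; nor is it told which is soft. At the button a sound spring takes about 0.6 to 0.7 N per mm, the soft one about 0.2 N per mm (each after a first 0.4 N). More than 22 N would bend any of them.
- spring_r (a joint): bend of leaf spring r in rad: 0 at rest, 0.0118 per mm that its button is pressed. Which bay holds spring r changes each time and is not told; nor is it told which is soft. At the button a sound spring takes about 0.6 to 0.7 N per mm, the soft one about 0.2 N per mm (each after a first 0.4 N). More than 22 N would bend any of them.
- tab_p (a joint): position in m of the reject tab that belongs to spring p (same bay): 0 not rejected, 0.025 fully pushed out, away from the robot.
- tab_q (a joint): position in m of the reject tab that belongs to spring q (same bay): 0 not rejected, 0.025 fully pushed out, away from the robot.
- tab_r (a joint): position in m of the reject tab that belongs to spring r (same bay): 0 not rejected, 0.025 fully pushed out, away from the robot.
- bolt_tin: bystander, to be left alone: open grey tin with bolts, 67 mm wide, 47 mm tall; origin at the centre of its underside
- enamel_mug: bystander, to be left alone: white enamel mug, 84 mm wide, 81 mm tall; origin at the centre of its underside
- core_step: bystander, to be left alone: sand-coloured stepped core, 44 mm wide, 55 mm tall; origin at the centre of its underside

How it is judged (in metres and radians):
On the way, in this order (a step that is already met when the one before it is completed fails the run):
1. the left spring's button is pressed by the fingers down to its stop (horizontal distance between the grasp point and left_button below 0.04 m and contact force between the fingers and anything else above 1.5 N and (value of joint spring_p above 0.1175 rad or value of joint spring_q above 0.0881 rad or value of joint spring_r above 0.1411 rad)), for 0.1 s.
2. the middle spring's button is pressed by the fingers down to its stop (horizontal distance between the grasp point and middle_button below 0.04 m and contact force between the fingers and anything else above 1.5 N and (value of joint spring_p above 0.1175 rad or value of joint spring_q above 0.0881 rad or value of joint spring_r above 0.1411 rad)), for 0.1 s.
3. the right spring's button is pressed by the fingers down to its stop (horizontal distance between the grasp point and right_button below 0.04 m and contact force between the fingers and anything else above 1.5 N and (value of joint spring_p above 0.1175 rad or value of joint spring_q above 0.0881 rad or value of joint spring_r above 0.1411 rad)), for 0.1 s.
At the end, for the whole second after the job is handed in: The reject tab of the soft spring is pushed out (at least 21 of its 25 mm), the tabs of the two sound springs are within 5 mm of where they were, and all three springs are back up (value of joint tab_p above 0.021 m and value of joint each of tab_q, tab_r below 0.005 m and value of joint each of spring_p, spring_q, spring_r below 0.015 rad); the robot touches nothing.
It fails at once if a spring is pressed with more than 22 N (value of joint any of spring_p, spring_q, spring_r above 0.02 rad and contact force between the fingers and anything else above 22 N).
It fails at once if the reject tab of a sound spring is moved by more than 5 mm (value of joint any of tab_q, tab_r above 0.005 m).
It fails at once if a bystander is moved by more than 20 mm (distance of any of bolt_tin, enamel_mug, core_step from where it was at the start of the episode above 0.02 m).
It also fails if it takes over 72 s, if anything falls off the work surface, if the arm or the gripper's body presses on something with over 40 N, if the wrist force passes 120 N, or if a joint passes its speed limit or range.

## Working session

There is one attempt and no reset: what is moved stays moved. The work goes in short steps, Python scripts to look and compute and a shell command to move; the robot and the scene stay as the last step left them, time stands still between calls to the robot, and variables do not carry over. Pictures are saved under pics/ and viewed, at most 10 in all, crops included, and the job is handed in when it is done.

```bash
mkdir -p pics; ls
python3 - <<'E'
from cell import ctrl
import cv2,numpy as np
s=ctrl.read_state();print(s)
for n in("top","side"):
    d=ctrl.get_image(n);cv2.imwrite(f"pics/{n}0.png",d["pixels"][:,:,::-1])
    print(n,{k:(np.round(v,3).tolist() if k=="pose" else v) for k,v in d.items() if k!="pixels"})
E
```

```text
pics
{'clock': 0.0, 'qpos': array([-1.21579099,  0.62932972,  0.03845655,  1.51836497, -0.02701638,
        0.99631703, -0.01999408]), 'qd': array([-1.71749562e-03, -3.71239511e-05,  7.91507723e-04,  9.13998082e-05,
        4.34788120e-04, -1.38590311e-03,  1.30922442e-03]), 'tau': array([ 3.88884891e-04, -5.63403511e+01,  1.22620605e+00, -1.93445992e+01,
        1.10840620e-02,  1.08300606e-02, -6.90505615e-06]), 'eef_pos': array([265.24245576, 592.7308941 , 230.40096463]), 'tool_rot': array([-3.13969201e+00,  1.91688970e-05,  2.72077260e+00]), 'force': array([0.75712561, 0.54838697, 0.49694221]), 'torque': array([-0.02114236, -0.04150004,  0.03552839]), 'gripper_force': 0.0, 'width': 85.37999998217241}
top {'fx': 581.5453425097751, 'fy': 581.5453425097751, 'cx': 315.9581544869447, 'cy': 236.49222511635438, 'pose': [[0.009, 0.998, -0.06, 391.502], [-1.0, 0.008, -0.012, -28.801], [-0.011, 0.06, 0.998, 1285.93], [0.0, 0.0, 0.0, 1.0]]}
side {'fx': 470.9417072598859, 'fy': 470.9417072598859, 'cx': 313.59023857633133, 'cy': 240.51142302084054, 'pose': [[-0.813, -0.43, 0.392, 946.796], [0.582, -0.593, 0.557, 621.564], [-0.007, 0.681, 0.732, 899.201], [0.0, 0.0, 0.0, 1.0]]}
```

View pics/top0.png

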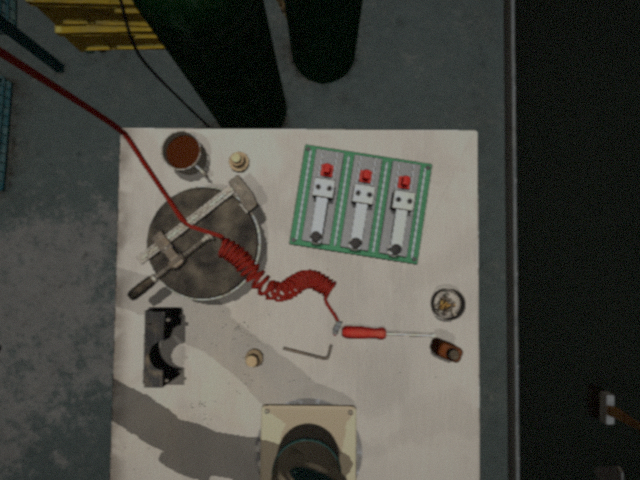

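View pics/side0.png

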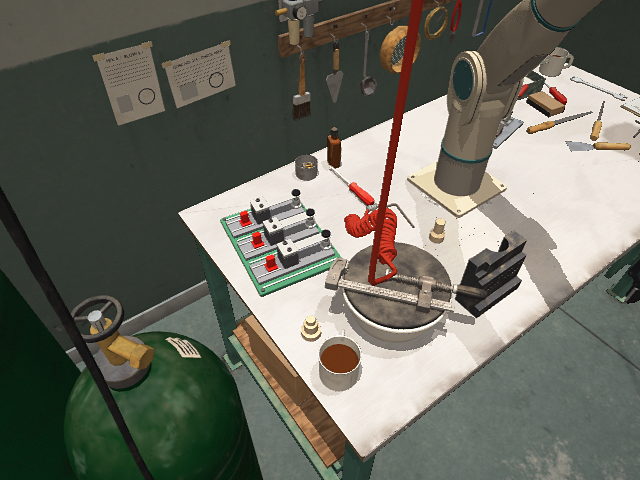

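The top view shows the stand at roughly (290–432, 145–263), with red tabs at (327,170), (366,176) and (405,183), and buttons at (317,238), (356,243) and (396,250). A red hose runs from (0,50) to the coil. The side view shows the same stand at (220–340, 190–295), with the hose rising almost vertically from (375,280).

```bash
cat > h.py <<'E'
import numpy as np,cv2
from cell import ctrl
def ray(d,u,v):
    P=np.array(d["pose"]);r=np.array([(u-d["cx"])/d["fx"],-(v-d["cy"])/d["fy"],-1.]);return P[:3,3],P[:3,:3]@r
def onz(d,u,v,z):
    o,r=ray(d,u,v);return o+r*(z-o[2])/r[2]
def tri(d1,p1,d2,p2):
    o1,a=ray(d1,*p1);o2,b=ray(d2,*p2)
    t=np.linalg.lstsq(np.c_[a,-b],o2-o1,rcond=None)[0];x,y=o1+t[0]*a,o2+t[1]*b
    return (x+y)/2,np.linalg.norm(x-y)
def blobs(m,amin):
    n,_,st,c=cv2.connectedComponentsWithStats(m.astype(np.uint8));return [(st[i,4],c[i].round(1).tolist()) for i in range(1,n) if st[i,4]>=amin]
E
python3 - <<'E'
from h import *
A=ctrl.get_image("top");B=ctrl.get_image("side")
print("dist keys",A.keys())
for d,(x0,x1,y0,y1),n in((A,(280,440,140,270),"t"),(B,(210,350,180,305),"s")):
    p=d["pixels"][y0:y1,x0:x1].astype(int);R,G,Bl=p[...,0],p[...,1],p[...,2]
    for nm,m,a in(("red",(R>110)&(G<60)&(Bl<60),15),("blk",p.max(2)<70,15)):
        print(n,nm,[(a_,[c[0]+x0,c[1]+y0]) for a_,c in blobs(m,a)])
    g=((G>R*1.25)&(G>60)&(G>Bl*1.1)).astype(np.uint8)
    c=max(cv2.findContours(g,0,2)[0],key=cv2.contourArea);r=cv2.minAreaRect(cv2.convexHull(c));b=cv2.boxPoints(r)+[x0,y0]
    if n=="t":
        for z in(0,10): 
            q=np.array([onz(d,*k,z) for k in b]);print(z,q.round(1).tolist(),q.mean(0).round(1),[np.linalg.norm(q[i]-q[i-1]).round(1) for i in range(4)])
ims=[cv2.resize(A["pixels"][140:270,280:440,::-1],None,fx=4,fy=4,interpolation=cv2.INTER_CUBIC)]
cv2.imwrite("pics/c1.png",ims[0])
cv2.imwrite("pics/c2.png",cv2.resize(B["pixels"][180:300,210:350,::-1],None,fx=5,fy=5,interpolation=cv2.INTER_CUBIC))
# hose
for pt,ps in(((60,88),None),((120,130),None)):
    pass
# hose: intersect plane of side line with top rays
o,r1=ray(B,413,20);_,r2=ray(B,378,250);n=np.cross(r1,r2)
for t in((10,58),(60,88),(120,130),(150,175),(180,222)):
    oo,r=ray(A,*t);k=n@(o-oo)/(n@r);print("hose",t,(oo+k*r).round(0))
E
```

```text
dist keys dict_keys(['pixels', 'fx', 'fy', 'cx', 'cy', 'pose'])
t red [(np.int32(82), [326.7, 168.9]), (np.int32(86), [365.2, 175.0]), (np.int32(86), [404.4, 181.2])]
t blk [(np.int32(18), [330.0, 199.7]), (np.int32(26), [391.9, 207.9]), (np.int32(73), [315.8, 236.7]), (np.int32(75), [355.7, 243.2]), (np.int32(76), [395.4, 249.3])]
0 [[452.8, 45.5, 0.0], [675.6, 13.1, 0.0], [632.2, -270.6, 0.0], [410.9, -235.5, 0.0]] [ 542.9 -111.9    0. ] [np.float64(284.1), np.float64(225.1), np.float64(287.0), np.float64(224.1)]
10 [[452.4, 44.9, 10.0], [673.4, 12.7, 10.0], [630.3, -268.8, 10.0], [410.8, -233.9, 10.0]] [ 541.7 -111.2   10. ] [np.float64(281.9), np.float64(223.3), np.float64(284.8), np.float64(222.3)]
s red [(np.int32(119), [244.4, 218.6]), (np.int32(61), [347.5, 223.1]), (np.int32(130), [256.8, 239.9]), (np.int32(142), [270.4, 263.2])]
s blk [(np.int32(381), [223.4, 185.6]), (np.int32(45), [295.5, 192.4]), (np.int32(185), [260.5, 215.2]), (np.int32(49), [310.0, 212.0]), (np.int32(212), [273.8, 236.5]), (np.int32(55), [325.5, 233.3]), (np.int32(15), [300.0, 239.1]), (np.int32(218), [287.7, 259.3]), (np.int32(639), [218.2, 285.9]), (np.int32(19), [321.3, 271.5]), (np.int32(25), [342.1, 272.7]), (np.int32(39), [277.8, 289.1]), (np.int32(16), [346.2, 290.6])]
hose (10, 58) [628. 324. 650.]
hose (60, 88) [640. 334. 505.]
hose (120, 130) [635. 327. 286.]
hose (150, 175) [537. 238. 400.]
hose (180, 222) [457. 164. 503.]
```

View pics/c1.png

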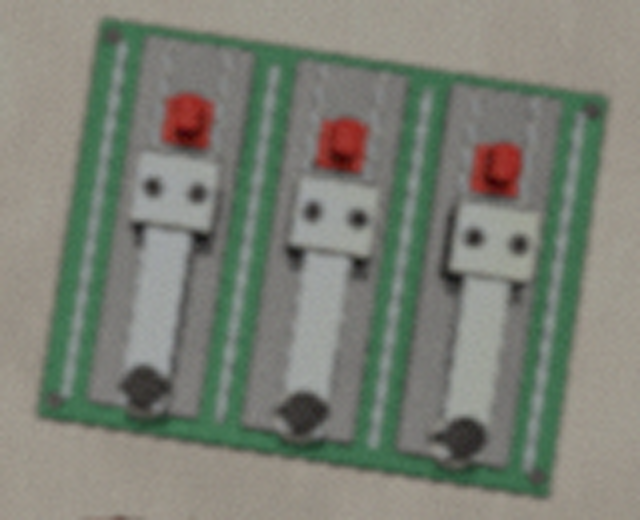

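View pics/c2.png

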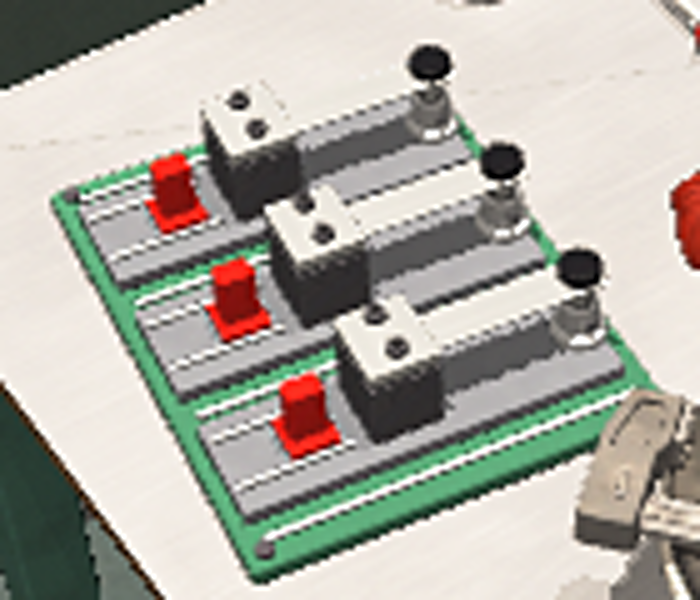

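Crops: the black button tops are clear in both views (top crop (145,388), (303,412), (461,437); side crop (580,268), (502,160), (430,62)), and the tab grips stand behind the clamp blocks. Now I'll triangulate.

Run:
```python
from h import *
A=ctrl.get_image("top");B=ctrl.get_image("side")
T=[(315.8,236.7),(355.7,243.2),(395.4,249.3)];S=[(325.5,233.3),(310,212),(295.5,192.4)]
for t,s in zip(T,S): print("btn",*[np.round(k,1) for k in tri(A,t,B,s)],onz(A,*t,69).round(1),onz(B,*s,71).round(1))
for t,s in zip([(326.7,168.9),(365.2,175),(404.4,181.2)],[(270.4,263.2),(256.8,239.9),(244.4,218.6)]): print("tab",*[np.round(k,1) for k in tri(A,t,B,s)],onz(A,*t,55).round(1))
for t in((122,130),(155,180),(185,225)):
    for s in((375,275),(378,250),(385,200),(395,268)): print("hose",t,s,*[np.round(k) for k in tri(A,t,B,s)])
m=((B["pixels"][...,0]>130)&(B["pixels"][...,1]<70)).astype(np.uint8)
for v in range(0,300,30): 
    u=np.nonzero(m[v,340:440])[0]+340; print(v,u.min() if len(u) else None,u.max() if len(u) else None)
```

```text
btn [463.9 -14.   66.7] 1.1 [464.2 -14.4  69. ] [465.9 -10.4  71. ]
btn [450.9 -97.9  66.7] 1.0 [451.2 -98.1  69. ] [453.1 -93.8  71. ]
btn [ 439.  -181.1   67.9] 0.5 [ 439.2 -181.1   69. ] [ 440.7 -177.9   71. ]
tab [612.6 -35.6  36.2] 2.3 [610.2 -36.2  55. ]
tab [ 599.9 -119.2   37.5] 1.6 [ 597.7 -118.4   55. ]
tab [ 587.  -203.8   37.6] 1.7 [ 585.  -201.8   55. ]
hose (122, 130) (375, 275) [618. 307. 342.] 9.0
hose (122, 130) (378, 250) [608. 295. 380.] 12.0
hose (122, 130) (385, 200) [588. 272. 452.] 19.0
hose (122, 130) (395, 268) [605. 313. 356.] 38.0
hose (155, 180) (375, 275) [558. 267. 256.] 15.0
hose (155, 180) (378, 250) [549. 254. 304.] 11.0
hose (155, 180) (385, 200) [531. 232. 392.] 1.0
hose (155, 180) (395, 268) [543. 274. 273.] 19.0
hose (185, 225) (375, 275) [494. 224. 167.] 40.0
hose (185, 225) (378, 250) [487. 212. 226.] 34.0
hose (185, 225) (385, 200) [474. 191. 332.] 21.0
hose (185, 225) (395, 268) [478. 233. 185.] 1.0
0 None None
30 None None
60 None None
90 None None
120 None None
150 None None
180 None None
210 367 391
240 381 393
270 393 396
```

```bash
cat > go.py <<'E'
import sys,numpy as np
from scipy.spatial.transform import Rotation as Ro
from cell import ctrl
s=ctrl.read_state();R=Ro.from_euler("xyz",s["tool_rot"]).as_matrix();p=s["eef_pos"]
for a in sys.argv[1:]:
    t=np.array(eval(a),float);print(a,(R.T@(t-p)).round(1).tolist(),"mm tool");p=t
E
python3 go.py 265,593,345 240,400,345 350,240,345 430,80,345 465,-12,200
python3 - <<'E'
from h import *
A=ctrl.get_image("top");B=ctrl.get_image("side")
for t,s in(((222,240),(385,225)),((222,240),(405,240)),((335,285),(348,222)),((335,285),(365,205)),((290,290),(375,222))): print(t,s,*[np.round(k) for k in tri(A,t,B,s)],onz(A,*t,0).round())
E
```

```text
265,593,345 [0.3, -0.4, -114.0] mm tool
240,400,345 [-56.0, -186.4, 0.1] mm tool
350,240,345 [-165.8, -101.1, 0.1] mm tool
430,80,345 [-138.4, -113.4, 0.1] mm tool
465,-12,200 [-69.5, -69.6, 145.0] mm tool
(222, 240) (385, 225) [446. 157. 224.] 4.0 [459. 194.   0.]
(222, 240) (405, 240) [433. 178. 192.] 46.0 [459. 194.   0.]
(335, 285) (348, 222) [360. -55.  12.] 5.0 [362. -57.   0.]
(335, 285) (365, 205) [347. -39.  81.] 46.0 [362. -57.   0.]
(290, 290) (375, 222) [352.  38.  82.] 2.0 [350.  42.   0.]
```

```bash
python3 -m handwheel '[[[0,0,-4],[0,0,-0.034],1],[[0,0,-4],[0,0,-0.034],1],[[0,0,-4],[0,0,-0.034],1],[[0,0,-3.66],[0,0,-0.034],1],[[0,0,0],[0,0,-0.034],1]]'; python3 go.py 240,400,400 350,240,400 430,80,400 465,-12,400 465,-12,180
```

```text
clock: 0.82
eef_pos: [265.5, 593.0, 403.2]
tool_rot: [3.141, -0.0, 2.997]
force: [1.3, -0.3, 0.2]
width: 25.2
gripper_force: 0.0
240,400,400 [-2.7, -194.6, 3.1] mm tool
350,240,400 [-132.0, -142.4, -0.1] mm tool
430,80,400 [-102.3, -146.8, -0.0] mm tool
465,-12,400 [-47.9, -86.0, -0.0] mm tool
465,-12,180 [-0.0, -0.1, 220.0] mm tool
```

```bash
python3 -m handwheel '[[[0,0,0],[0,-0.039,0],1],[[0,0,0],[0,-0.039,0],1],[[0,0,0],[0,-0.039,0],1],[[0,0,0],[0,-0.039,0],1],[[0,0,0],[0,-0.039,0],1]]'|head -2; python3 -m handwheel '[[[0,0,0],[-0.026,-0.0285,0],1],[[0,0,0],[-0.026,-0.0285,0],1],[[0,0,0],[-0.026,-0.0285,0],1],[[0,0,0],[-0.026,-0.0285,0],1],[[0,0,0],[-0.026,-0.0285,0],1]]'|head -3;python3 -m handwheel '[[[0,0,0],[-0.02,-0.029,0],1],[[0,0,0],[-0.02,-0.029,0],1],[[0,0,0],[-0.02,-0.029,0],1],[[0,0,0],[-0.02,-0.029,0],1],[[0,0,0],[-0.02,-0.029,0],1]]'; python3 go.py 465,-12,400 465,-12,120
```

```text
clock: 1.23
eef_pos: [236.4, 398.4, 401.3]
clock: 1.65
eef_pos: [345.0, 238.6, 401.7]
tool_rot: [3.141, 0.001, 2.994]
clock: 2.07
eef_pos: [422.4, 80.5, 401.6]
tool_rot: [3.141, 0.001, 2.994]
force: [1.3, 0.2, -0.2]
width: 0.1
gripper_force: 0.0
465,-12,400 [-55.7, -85.3, 1.6] mm tool
465,-12,120 [0.2, -0.2, 280.0] mm tool
```

```bash
python3 -m handwheel '[[[0,0,0],[-0.018,-0.028,0],1],[[0,0,0],[-0.018,-0.028,0],1],[[0,0,0],[-0.02,-0.029,0],1],[[0,0,0],[0,0,0.04],1],[[0,0,0],[0,0,0.04],1]]'|head -2; python3 -m handwheel '[[[0,0,0],[0,0,0.04],1],[[0,0,0],[0,0,0.04],1],[[0,0,0],[0,0,0.04],1],[[0,0,0],[0,0,0.02],1],[[0,0,0],[0,0,0],1]]'
python3 - <<'E'
from h import *
s=ctrl.read_state();d=ctrl.get_image("wrist");cv2.imwrite("pics/w1.png",d["pixels"][:,:,::-1]);print(s["eef_pos"],s["force"],d["T_tool_cam"],d["fx"],d["cx"],d["cy"])
E
```

```text
clock: 2.48
eef_pos: [467.5, -12.7, 322.2]
clock: 2.9
eef_pos: [461.8, -9.9, 177.7]
tool_rot: [-3.14, -0.009, 2.994]
force: [-0.3, -0.2, 0.2]
width: -0.0
gripper_force: 0.0
[461.78066304  -9.9464817  177.65441423] [-0.25954233 -0.22695035  0.15216887] [[-4.18933777e-04  9.62472213e-01  2.71379927e-01  6.79236802e+01]
 [ 9.99999321e-01  6.98212501e-04 -9.32554741e-04 -7.49547541e-01]
 [-1.08703888e-03  2.71379352e-01 -9.62471852e-01 -1.44299787e+02]
 [ 0.00000000e+00  0.00000000e+00  0.00000000e+00  1.00000000e+00]] 399.3971897738135 320.39301009561666 239.61794411613306
```

View pics/w1.png

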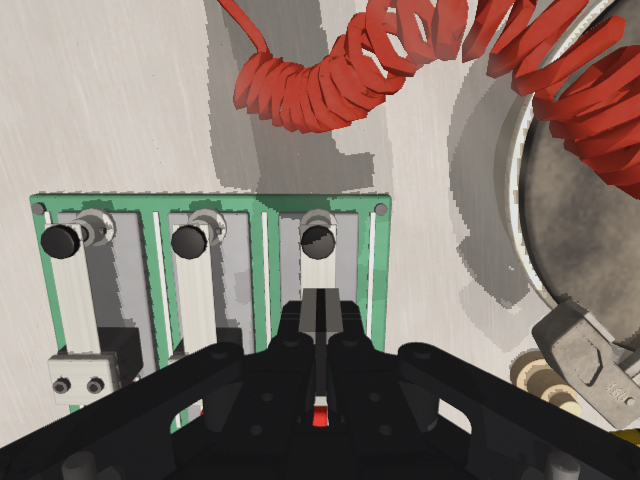

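The wrist view shows the three buttons at about (318,242), (189,242) and (60,242), aligned with the image rows, so the yaw is right. The coil is near the robot side and clear of the fingers.

```bash
cat >> h.py <<'E'
from scipy.spatial.transform import Rotation as Ro
def wrist():
    s=ctrl.read_state();d=ctrl.get_image("wrist");M=np.eye(4);M[:3,:3]=Ro.from_euler("xyz",s["tool_rot"]).as_matrix();M[:3,3]=s["eef_pos"]
    d["pose"]=M@np.array(d["T_tool_cam"]);return s,d
E
python3 - <<'E'
from h import *
s,d=wrist();print(s["eef_pos"],s["tool_rot"],s["force"])
m=d["pixels"].max(2)[220:265,30:345]<70
m=cv2.morphologyEx(m.astype(np.uint8),2,np.ones((5,5)))
for a,c in blobs(m,300): print(a,c,onz(d,c[0]+30,c[1]+220,70).round(1))
E
python3 go.py 463.5,-13,85
```

```text
[463.58112682 -10.14959841 179.91039335] [-3.14056346 -0.00448836  2.99374854] [ 0.55694935 -0.77270377  0.98206673]
972 [30.9, 17.3] [ 439.8 -180.4   70. ]
368 [284.0, 9.9] [459.5 -14.4  70. ]
537 [153.8, 20.4] [ 453.9 -100.7   70. ]
463.5,-13,85 [1.2, -2.9, 96.5] mm tool
```

```bash
python3 -m handwheel '[[[0,0,0],[0.0005,-0.004,0.03],1],[[0,0,0],[0,0,0.03],1],[[0,0,0],[0,0,0.03],1],[[0,0,0],[0,0,0.01],1],[[0,0,0],[0,0,0],1]]'|head -1;  python3 -m handwheel '[[[0,0,0],[0,0,0],1],[[0,0,0],[0,0,0],1],[[0,0,0],[0,0,0],1],[[0,0,0],[0,0,0],1]]'; python3 -m handwheel '[[[0,0,0],[0,0,0],1]]'|grep force;python3 -m handwheel '[[[0,0,0],[0,0,0],1]]'|grep force
```

```text
clock: 3.42
clock: 3.75
eef_pos: [465.1, -13.9, 82.7]
tool_rot: [3.141, 0.003, 2.994]
force: [0.0, 0.3, -0.7]
width: -0.2
gripper_force: 0.0
force: [-0.6, 0.0, -0.3]
gripper_force: 0.0
force: [-0.1, -0.1, -0.2]
gripper_force: 0.0
```

```bash
python3 -m handwheel '[[[0,0,0],[0,0,0.005],1],[[0,0,0],[0,0,0.004],1],[[0,0,0],[0,0,0],1],[[0,0,0],[0,0,0],1],[[0,0,0],[0,0,0],1]]'|grep -E "eef|force: \["; python3 -m handwheel '[[[0,0,0],[0,0,0.001],1],[[0,0,0],[0,0,0.001],1],[[0,0,0],[0,0,0.001],1],[[0,0,0],[0,0,0],1],[[0,0,0],[0,0,0],1]]'|grep -E "eef|force: \["; python3 -m handwheel '[[[0,0,0],[0,0,0],1]]'|grep -E "eef|force: \[";python3 -m handwheel '[[[0,0,0],[0,0,0.001],1],[[0,0,0],[0,0,0.001],1],[[0,0,0],[0,0,0.001],1],[[0,0,0],[0,0,0],1],[[0,0,0],[0,0,0],1]]'|grep -E "eef|force: \[";python3 -m handwheel '[[[0,0,0],[0,0,0],1]]'|grep -E "eef|force: \["
```

```text
eef_pos: [463.8, -14.0, 72.1]
force: [-0.7, -0.2, -0.3]
eef_pos: [463.8, -13.9, 69.3]
force: [-0.5, 0.1, 1.5]
eef_pos: [463.8, -13.9, 69.4]
force: [-0.4, 0.0, 2.0]
eef_pos: [463.6, -13.9, 66.3]
force: [-1.5, -0.1, 3.8]
eef_pos: [463.7, -13.9, 66.3]
force: [-1.9, -0.0, 3.0]
```

```bash
for i in 1; do python3 -m handwheel '[[[0,0,0],[0,0,0.001],1],[[0,0,0],[0,0,0.001],1],[[0,0,0],[0,0,0],1],[[0,0,0],[0,0,0],1]]'|grep -E "eef|force: \["; done; python3 -m handwheel '[[[0,0,0],[0,0,0.0007],1],[[0,0,0],[0,0,0],1],[[0,0,0],[0,0,0],1]]'|grep -E "eef|force: \["; python3 -m handwheel '[[[0,0,0],[0,0,0.0006],1],[[0,0,0],[0,0,0],1],[[0,0,0],[0,0,0],1]]'|grep -E "eef|force: \["
```

```text
eef_pos: [463.6, -13.9, 64.2]
force: [-2.9, 0.4, 5.0]
eef_pos: [463.6, -13.9, 63.6]
force: [-2.7, -0.7, 4.7]
eef_pos: [463.6, -13.9, 63.0]
force: [-2.5, -0.1, 6.7]
```

```bash
python3 -m handwheel '[[[0,0,0],[0,0,0.0007],1],[[0,0,0],[0,0,0],1],[[0,0,0],[0,0,0],1]]'|grep -E "eef|force: \["; python3 -m handwheel '[[[0,0,0],[0,0,0.0005],1],[[0,0,0],[0,0,0],1],[[0,0,0],[0,0,0],1]]'|grep -E "eef|force: \["
```

```text
eef_pos: [463.6, -13.9, 62.4]
force: [-2.8, -0.3, 5.6]
eef_pos: [463.6, -13.9, 61.9]
force: [-2.4, -0.6, 6.5]
```

```bash
for i in 1; do python3 -m handwheel '[[[0,0,0],[0,0,0.0006],1],[[0,0,0],[0,0,0],1],[[0,0,0],[0,0,0],1]]'|grep -E "eef|force: \["; done; python3 -m handwheel '[[[0,0,0],[0,0,0.0006],1],[[0,0,0],[0,0,0],1],[[0,0,0],[0,0,0],1]]'|grep -E "eef|force: \["; python3 -m handwheel '[[[0,0,0],[0,0,0.0005],1],[[0,0,0],[0,0,0],1],[[0,0,0],[0,0,0],1]]'|grep -E "eef|force: \["
```

```text
eef_pos: [463.6, -13.9, 61.3]
force: [-3.1, 0.3, 7.6]
eef_pos: [463.6, -13.9, 60.7]
force: [-2.9, -0.3, 7.4]
eef_pos: [463.6, -13.9, 60.3]
force: [-2.2, -1.1, 7.9]
```

```bash
python3 -m handwheel '[[[0,0,0],[0,0,0.0006],1],[[0,0,0],[0,0,0],1],[[0,0,0],[0,0,0],1]]'|grep -E "eef|force: \["; python3 -m handwheel '[[[0,0,0],[0,0,0.0005],1],[[0,0,0],[0,0,0],1],[[0,0,0],[0,0,0],1]]'|grep -E "eef|force: \["; python3 -m handwheel '[[[0,0,0],[0,0,0.0004],1],[[0,0,0],[0,0,0],1],[[0,0,0],[0,0,0],1]]'|grep -E "eef|force: \["
```

```text
eef_pos: [463.6, -13.9, 59.7]
force: [-2.9, 0.1, 7.8]
eef_pos: [463.6, -13.9, 59.3]
force: [-3.1, -0.8, 8.6]
eef_pos: [463.6, -13.9, 59.1]
force: [-4.2, 0.6, 10.9]
```

```bash
python3 -m handwheel '[[[0,0,0],[0,0,0.0003],1],[[0,0,0],[0,0,0],1],[[0,0,0],[0,0,0],1]]'|grep -E "eef|force: \[";python3 -m handwheel '[[[0,0,0],[0,0,0],1],[[0,0,0],[0,0,0],1]]'|grep -E "eef|force: \["
```

```text
eef_pos: [463.6, -13.9, 59.0]
force: [-4.2, 0.3, 14.3]
eef_pos: [463.6, -13.9, 59.0]
force: [-4.3, 0.7, 14.8]
```

```bash
python3 -m handwheel '[[[0,0,0],[0,0,-0.006],1],[[0,0,0],[0,0,-0.009],1],[[0,0,0],[0,0,-0.009],1],[[0,0,0],[0,0,0],1],[[0,0,0],[0,0,0],1]]'|grep -E "eef|force: \["; python3 -m handwheel '[[[0,0,0],[0,-0.028,0],1],[[0,0,0],[0,-0.028,0],1],[[0,0,0],[0,-0.029,0],1],[[0,0,0],[0,0,0],1],[[0,0,0],[0,0,0],1]]'|grep -E "eef|force: \["; python3 -m handwheel '[[[0,0,0],[0,0,0.005],1],[[0,0,0],[0,0,0.005],1],[[0,0,0],[0,0,0],1],[[0,0,0],[0,0,0],1],[[0,0,0],[0,0,0],1]]'|grep -E "eef|force: \["
```

```text
eef_pos: [464.7, -13.9, 82.8]
force: [0.1, -0.0, -0.1]
eef_pos: [451.0, -99.8, 82.0]
force: [-0.6, -0.0, 0.1]
eef_pos: [451.4, -97.2, 72.0]
force: [-0.0, -1.0, -0.0]
```

```bash
python3 -m handwheel '[[[0,0,0],[0,0,0.001],1],[[0,0,0],[0,0,0.001],1],[[0,0,0],[0,0,0.001],1],[[0,0,0],[0,0,0],1],[[0,0,0],[0,0,0],1]]'|grep -E "eef|force: \["; python3 -m handwheel '[[[0,0,0],[0,0,0.001],1],[[0,0,0],[0,0,0.001],1],[[0,0,0],[0,0,0.001],1],[[0,0,0],[0,0,0],1],[[0,0,0],[0,0,0],1]]'|grep -E "eef|force: \[";python3 -m handwheel '[[[0,0,0],[0,0,0],1]]'|grep -E "eef|force: \["
```

```text
eef_pos: [451.5, -97.7, 69.4]
force: [-0.2, 1.0, 2.2]
eef_pos: [451.2, -97.8, 66.3]
force: [-0.7, 1.5, 3.1]
eef_pos: [451.2, -97.8, 66.3]
force: [-1.7, 3.0, 3.1]
```

```bash
python3 -m handwheel '[[[0,0,0],[0,0,0.001],1],[[0,0,0],[0,0,0.0007],1],[[0,0,0],[0,0,0],1],[[0,0,0],[0,0,0],1]]'|grep -E "eef|force: \["; python3 -m handwheel '[[[0,0,0],[0,0,0.0005],1],[[0,0,0],[0,0,0],1],[[0,0,0],[0,0,0],1]]'|grep -E "eef|force: \["; python3 -m handwheel '[[[0,0,0],[0,0,0.0004],1],[[0,0,0],[0,0,0],1],[[0,0,0],[0,0,0],1]]'|grep -E "eef|force: \["
```

```text
eef_pos: [451.2, -97.8, 64.6]
force: [-1.0, 2.4, 4.8]
eef_pos: [451.2, -97.8, 64.1]
force: [-1.7, 2.9, 5.7]
eef_pos: [451.2, -97.8, 63.7]
force: [-1.8, 2.8, 5.8]
```

```bash
python3 -m handwheel '[[[0,0,0],[0,0,0.0004],1],[[0,0,0],[0,0,0],1],[[0,0,0],[0,0,0],1]]'|grep -E "eef|force: \["
```

```text
eef_pos: [451.2, -97.8, 63.5]
force: [-2.3, 2.5, 7.9]
```

Possibly at the stop (the expected soft-free line gives about 5.5 N here). I'll ease on a little more.

```bash
python3 -m handwheel '[[[0,0,0],[0,0,0.0003],1],[[0,0,0],[0,0,0],1],[[0,0,0],[0,0,0],1]]'|grep -E "eef|force: \["; python3 -m handwheel '[[[0,0,0],[0,0,0.0002],1],[[0,0,0],[0,0,0],1],[[0,0,0],[0,0,0],1]]'|grep -E "eef|force: \["
```

```text
eef_pos: [451.2, -97.8, 63.4]
force: [-3.0, 2.2, 9.6]
eef_pos: [451.2, -97.8, 63.3]
force: [-2.2, 2.3, 11.1]
```

```bash
python3 -m handwheel '[[[0,0,0],[0,0,0.0003],1],[[0,0,0],[0,0,0],1],[[0,0,0],[0,0,0],1],[[0,0,0],[0,0,0],1]]'|grep -E "eef|force: \["
```

```text
eef_pos: [451.2, -97.8, 63.2]
force: [-3.8, 4.1, 14.4]
```

```bash
python3 -m handwheel '[[[0,0,0],[0,0,-0.006],1],[[0,0,0],[0,0,-0.007],1],[[0,0,0],[0,0,-0.007],1],[[0,0,0],[0,0,0],1],[[0,0,0],[0,0,0],1]]'|grep -E "eef|force: \["; python3 -m handwheel '[[[0,0,0],[0,-0.028,0],1],[[0,0,0],[0,-0.028,0],1],[[0,0,0],[0,-0.028,0],1],[[0,0,0],[0,0,0],1],[[0,0,0],[0,0,0],1]]'|grep -E "eef|force: \["; python3 -m handwheel '[[[0,0,0],[0,0,0.005],1],[[0,0,0],[0,0,0.005],1],[[0,0,0],[0,0,0],1],[[0,0,0],[0,0,0],1],[[0,0,0],[0,0,0],1]]'|grep -E "eef|force: \["
```

```text
eef_pos: [452.0, -98.5, 82.9]
force: [-0.0, -0.0, -0.4]
eef_pos: [438.4, -183.1, 82.2]
force: [-0.4, 1.2, 0.2]
eef_pos: [439.1, -180.3, 72.3]
force: [-0.5, -0.3, 0.2]
```

```bash
python3 -m handwheel '[[[0,0,0],[0,0,0.001],1],[[0,0,0],[0,0,0.001],1],[[0,0,0],[0,0,0.001],1],[[0,0,0],[0,0,0],1],[[0,0,0],[0,0,0],1]]'|grep -E "eef|force: \["; python3 -m handwheel '[[[0,0,0],[0,0,0.001],1],[[0,0,0],[0,0,0.001],1],[[0,0,0],[0,0,0.001],1],[[0,0,0],[0,0,0],1],[[0,0,0],[0,0,0],1]]'|grep -E "eef|force: \[";python3 -m handwheel '[[[0,0,0],[0,0,0],1]]'|grep -E "eef|force: \["
```

```text
eef_pos: [439.1, -181.0, 69.5]
force: [0.0, 0.3, 0.3]
eef_pos: [438.9, -181.0, 66.4]
force: [0.1, 0.3, 0.7]
eef_pos: [438.9, -181.0, 66.5]
force: [-0.4, 0.1, 0.9]
```

Clearly softer, about 0.9 N at 4.6 mm. I'll carry on to the stop.

```bash
python3 -m handwheel '[[[0,0,0],[0,0,0.001],1],[[0,0,0],[0,0,0.001],1],[[0,0,0],[0,0,0],1],[[0,0,0],[0,0,0],1]]'|grep -E "eef|force: \["; python3 -m handwheel '[[[0,0,0],[0,0,0.001],1],[[0,0,0],[0,0,0],1],[[0,0,0],[0,0,0],1]]'|grep -E "eef|force: \["; python3 -m handwheel '[[[0,0,0],[0,0,0.0006],1],[[0,0,0],[0,0,0],1],[[0,0,0],[0,0,0],1]]'|grep -E "eef|force: \["
```

```text
eef_pos: [438.9, -181.0, 64.4]
force: [-1.2, 0.2, 1.9]
eef_pos: [438.9, -181.0, 63.4]
force: [-1.1, 1.5, 1.7]
eef_pos: [438.9, -181.1, 62.8]
force: [-2.3, 0.9, 1.6]
```

```bash
python3 -m handwheel '[[[0,0,0],[0,0,0.0006],1],[[0,0,0],[0,0,0],1],[[0,0,0],[0,0,0],1]]'|grep -E "eef|force: \["; python3 -m handwheel '[[[0,0,0],[0,0,0.0004],1],[[0,0,0],[0,0,0],1],[[0,0,0],[0,0,0],1]]'|grep -E "eef|force: \["
```

```text
eef_pos: [438.9, -181.0, 62.2]
force: [-1.2, 1.4, 2.2]
eef_pos: [438.9, -181.1, 61.8]
force: [-2.5, 1.4, 1.4]
```

```bash
python3 -m handwheel '[[[0,0,0],[0,0,0.0005],1],[[0,0,0],[0,0,0],1],[[0,0,0],[0,0,0],1]]'|grep -E "eef|force: \["; python3 -m handwheel '[[[0,0,0],[0,0,0.0004],1],[[0,0,0],[0,0,0],1],[[0,0,0],[0,0,0],1]]'|grep -E "eef|force: \["
```

```text
eef_pos: [438.9, -181.0, 61.4]
force: [-2.9, 1.2, 2.2]
eef_pos: [438.9, -181.1, 61.2]
force: [-2.4, 1.9, 5.7]
```

```bash
python3 -m handwheel '[[[0,0,0],[0,0,0.0003],1],[[0,0,0],[0,0,0],1],[[0,0,0],[0,0,0],1]]'|grep -E "eef|force: \["
```

```text
eef_pos: [438.9, -181.0, 61.1]
force: [-2.4, 1.0, 8.1]
```

```bash
python3 -m handwheel '[[[0,0,0],[0,0,0.0004],1],[[0,0,0],[0,0,0],1],[[0,0,0],[0,0,0],1],[[0,0,0],[0,0,0],1]]'|grep -E "eef|force: \["; python3 -m handwheel '[[[0,0,0],[0,0,0],1],[[0,0,0],[0,0,0],1]]'|grep -E "clock|force: \["
```

```text
eef_pos: [438.9, -181.1, 61.0]
force: [-3.7, 1.4, 12.0]
clock: 17.42
force: [-3.2, 1.9, 11.5]
```

The stop is reached, so the right spring is the soft one (about 0.2 N/mm; left and middle about 0.65). Next I'll lift, move over the right tab, and open partly to straddle it.

```bash
python3 -m handwheel '[[[0,0,0],[0,0,-0.01],1],[[0,0,0],[0,0,-0.02],1],[[0,0,0],[0,0,-0.03],1],[[0,0,0],[0,0,-0.03],0.5],[[0,0,0],[0,0,0],0.5]]'|grep -E "eef|force: \["; python3 -m handwheel '[[[0,0,0],[-0.03,0,0],0.5],[[0,0,0],[-0.03,0,0],0.5],[[0,0,0],[-0.03,0,0],0.5],[[0,0,0],[-0.03,0,0],0.5],[[0,0,0],[-0.029,0,0],0.5]]'|grep -E "eef|width"; python3 -m handwheel '[[[0,0,0],[0,0,0],0.5],[[0,0,0],[0,0,0],0.5],[[0,0,0],[0,0,0],0.5]]'
python3 - <<'E'
from h import *
s,d=wrist();cv2.imwrite("pics/w2.png",d["pixels"][:,:,::-1]);p=d["pixels"].astype(int)
m=(p[...,0]>100)&(p[...,1]<60)&(p[...,2]<60)
for a,c in blobs(m,80): print(a,c,onz(d,*c,62).round(1),onz(d,*c,50).round(1))
E
```

```text
eef_pos: [443.1, -183.1, 155.2]
force: [1.0, -0.3, 0.8]
eef_pos: [588.9, -203.4, 150.7]
width: 42.7
clock: 18.5
eef_pos: [585.8, -203.1, 149.9]
tool_rot: [-3.141, -0.001, 2.994]
force: [0.6, -0.2, 0.6]
width: 42.6
gripper_force: 0.0
840 [318.6, 233.1] [ 579.  -203.7   62. ] [ 582.1 -204.3   50. ]
640 [448.8, 231.5] [ 589.6 -126.2   62. ] [ 593.3 -122.7   50. ]
918 [578.4, 231.9] [601.4 -49.2  62. ] [605.6 -41.7  50. ]
```

View pics/w2.png

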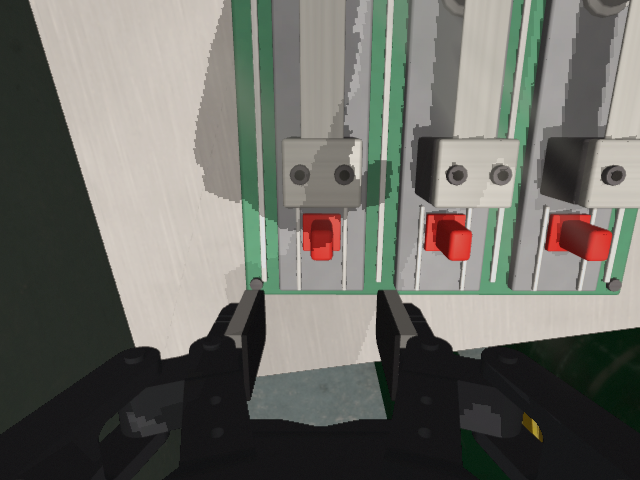

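The wrist view shows the right tab grip at about (321,240), with its top far edge at v≈260. It is centred between the open pads.

Run:
```python
from h import *
s,d=wrist();p=d["pixels"].astype(int);print(s["eef_pos"])
sub=p[205:265,295:350];m=(sub[...,0]>80)&(sub[...,1]<70)
ys=np.nonzero(m.sum(1)>5)[0]+205;print(ys.min(),ys.max())
for v in range(ys.min(),ys.max()+1,5):
    u=np.nonzero(m[v-205])[0]+295;print(v,u.min(),u.max(),onz(d,(u.min()+u.max())/2,v,62).round(1),p[v,322])
t=onz(d,321.5,ys.max()+.5,62);ax=np.array([.989,-.147,0]);c=t-10*ax;c[2]=45
R=Ro.from_euler("xyz",s["tool_rot"]).as_matrix();print("tab centre",c,"tool",R.T@(c-s["eef_pos"]))
```

```text
[ 585.33972584 -203.12703152  150.0600076 ]
214 260
214 303 339 [ 567.2 -200.6   62. ] [98 46 43]
219 303 340 [ 570.3 -200.7   62. ] [147  42  36]
224 303 331 [ 572.9 -203.9   62. ] [95 28 24]
229 303 332 [ 576. -204.   62.] [96 26 21]
234 303 333 [ 579.1 -204.2   62. ] [141  33  29]
239 303 333 [ 582.2 -204.7   62. ] [146  36  30]
244 303 333 [ 585.3 -205.1   62. ] [157  40  34]
249 303 333 [ 588.4 -205.6   62. ] [218  70  60]
254 311 332 [ 591.9 -204.    62. ] [218  68  58]
259 312 330 [ 595.  -204.7   62. ] [211  55  47]
tab centre [ 586.16300786 -203.11642747   45.        ] tool [ -0.93285414   0.14803923 105.05898805]
```

```bash
python3 -m handwheel '[[[0,0,0],[-0.001,0,0.03],0.5],[[0,0,0],[0,0,0.03],0.5],[[0,0,0],[0,0,0.02],0.5],[[0,0,0],[0,0,0.015],0.5],[[0,0,0],[0,0,0.011],0.5]]'|grep -E "eef|force: \["; python3 -m handwheel '[[[0,0,0],[0,0,0],0.5],[[0,0,0],[0,0,0],0.65],[[0,0,0],[0,0,0],0.75],[[0,0,0],[0,0,0],0.75]]';  python3 -m handwheel '[[[0,0,0],[0,0,0],0.85],[[0,0,0],[0,0,0],0.95],[[0,0,0],[0,0,0],1],[[0,0,0],[0,0,0],1]]'
```

```text
eef_pos: [585.8, -202.9, 42.9]
force: [-0.8, -0.1, -1.1]
clock: 19.35
eef_pos: [588.3, -203.5, 45.7]
tool_rot: [-3.141, 0.002, 2.994]
force: [0.0, 0.2, 0.5]
width: 21.2
gripper_force: 0.0
clock: 19.68
eef_pos: [588.4, -203.1, 45.8]
tool_rot: [3.141, 0.002, 2.994]
force: [-0.8, 1.3, 6.0]
width: 12.5
gripper_force: 59.3
```

```bash
python3 -m handwheel '[[[0,0,0],[-0.005,0,0],1],[[0,0,0],[-0.005,0,0],1],[[0,0,0],[-0.005,0,0],1],[[0,0,0],[-0.005,0,0],1],[[0,0,0],[-0.004,0,0],1]]'; python3 -m handwheel '[[[0,0,0],[-0.001,0,0],1],[[0,0,0],[0,0,0],1],[[0,0,0],[0,0,0],1]]'
```

```text
clock: 20.1
eef_pos: [612.1, -206.6, 45.8]
tool_rot: [3.141, 0.002, 2.994]
force: [-1.1, 2.1, 6.2]
width: 12.2
gripper_force: 59.5
clock: 20.35
eef_pos: [613.1, -206.8, 45.8]
tool_rot: [3.141, 0.002, 2.994]
force: [-1.3, 1.7, 6.1]
width: 12.3
gripper_force: 59.5
```

```bash
python3 -m handwheel '[[[0,0,0],[0,0,0],0.75],[[0,0,0],[0,0,0],0.5],[[0,0,0],[0,0,0],0.5],[[0,0,0],[0,0,0],0.5],[[0,0,0],[0,0,-0.02],0.5]]'|grep -E "width"; python3 -m handwheel '[[[0,0,0],[0,0,-0.03],0.5],[[0,0,0],[0,0,-0.03],0.5],[[0,0,0],[0.035,0,-0.04],0.5],[[0,0,0],[0,0,-0.03],0.5],[[0,0,0],[0,0,0],0.5]]';python3 -m handwheel '[[[0,0,0],[0,0,0],0.5],[[0,0,0],[0,0,0],0.5],[[0,0,0],[0,0,0],0.5]]'
python3 - <<'E'
from h import *
s,d=wrist();cv2.imwrite("pics/w3.png",d["pixels"][:,:,::-1])
E
```

```text
width: 42.7
clock: 21.18
eef_pos: [587.0, -204.5, 191.8]
tool_rot: [-3.14, 0.009, 2.993]
force: [2.0, -1.1, 0.1]
width: 42.8
gripper_force: 0.0
clock: 21.43
eef_pos: [584.4, -202.3, 184.3]
tool_rot: [3.141, -0.002, 2.994]
force: [0.4, -0.6, -0.5]
width: 42.5
gripper_force: 0.0
```

View pics/w3.png

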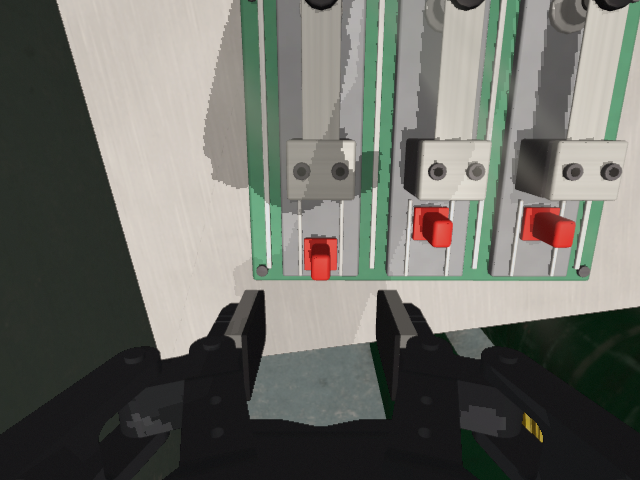

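The right tab base's near edge is at v≈237 against ≈207 for the others, so it has moved out. The other tabs are unmoved. I'll measure the travel before handing in.

Run:
```python
from h import *
s,d=wrist();p=d["pixels"].astype(int);m=(p[...,0]>80)&(p[...,1]<70)&(p[...,2]<70);ax=np.array([.989,-.147,0])
for a,b in((305,338),(414,426),(524,540)):
    v=np.nonzero(m[190:300,a:b].sum(1)>5)[0].min()+190;print(v,(onz(d,(a+b)/2,v,31)@ax).round(1))
```

```text
238 621.9
207 597.6
207 597.6
```

The tab has travelled about 24–25 mm and the other two are level with each other, so I'm handing in.

```bash
python3 -c "
from cell import ctrl
print(ctrl.finish_job())"
```

```text
the job is handed in; nothing more can be done
None
```

The right spring is the soft one (about 0.2 N/mm, against about 0.65 for the other two); all three buttons went down to their stops at 15 N or less by the wrist reading, only the right tab was pushed out (about 24 mm, measured in the wrist image), and the job is handed in with no verdict returned.

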